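# Empty the polisher and gauge the bone blanks

## Robot

A 6-joint arm with a two-finger parallel gripper is mounted at the origin on a cart in front of the work surface, level with it; the furniture and walls round the work are solid. World frame = base frame: x ahead of the robot, y to its left, z up, the work surface at z = 0. Lengths are in m, angles in degrees, forces in N, time in s.
With the tool pointing down it reaches from about 0.35 to 0.85 m from the base axis. Payload 8.1 kg.
Tool frame: the origin (TCP) lies midway between the tips of the shut fingers; the grasp point (between the pads) lies 19 mm behind it; y points along the fingers, z is the direction in which the jaws open and shut, and the axes are right-handed (so a half turn about y gives the same grasp; the last joint's range is limited). The gripper opens to 93 mm and grips with 3 to 60 N. Pads are 15 mm wide; open, the fingers measure 128 mm over their backs; the gripper's body (75 mm by 188 mm) begins 65 mm behind the grasp point.
Start: joints at [65.81, 7.471, 85.268, -0, 87.261, -4.893], TCP at [0.198, 0.566, 0.219] pointing down, gripper open.
Joint ranges: [-169.43, 169.43], [-51.17, 129.36], [1.28, 143.12], [-76.62, 256.62], [0, 156.53], [-152.29, 152.29]. Speed limits (degrees/s): [136.94, 136.94, 159.86, 180, 180, 180].

## Interface

Orientations are given as [roll, pitch, yaw] about the fixed x, y, z axes, in that order (R = Rz(yaw) Ry(pitch) Rx(roll)).
In Python, from bench import telemetry, vision, ticket gives the robot as it stands. The module is installed in compiled form; this text tells all that it offers.
- The arm moves only by the tool play_rows, never from a script. Its argument "motion" is a list of rows, each an object with "fingers": the opening, from 0 (shut) to 1 (fully open); "travel": the shift along the world's x, y, z normalised to -1 to 1, where 1 is 0.12 m, a list of three; "turn": the turn about the world's z normalised to -1 to 1, where 1 is 2 pi rad. In form: [{"fingers": fingers, "travel": [x, y, z], "turn": turn}, ...]. A call has 1 to 5 rows; each row is the pose to reach, as a shift and turn from the pose measured when the call began, turning the shorter way round; what a row does not reach only later rows make up. A row lasts 1/10 s, in which the tool goes at most 50 mm and 8.59 degrees, less where a joint would pass 70% of its speed; a pose out of reach is approached as far as the arm can. A call with a number of a shift or a turn outside -1 to 1 is refused whole. A call with a gripper value outside its range is refused whole. The fingers move at their own pace and stop on an object; the grip force is fixed at half the most. Time passes only in rows, so rows that repeat a pose let the fingers close. It gives the time, the measured TCP pose, the force and the opening at its end, in the units of the state.
- telemetry.get_obs(): the state, without advancing time (a new reading comes with each control period).
- vision.grab_frame(name): name is "side" or "top"; returns the picture (384x512x3 uint8, red, green, blue); there is no depth.
- vision.camera_model(name): a dict with "K" (3x3 intrinsics, pixels), "k1" (the pictures are not rectified: a ray, as slopes to the right and down, at radius r is drawn at 1 + k1 r^2 times it, then the intrinsics apply), "eye" and "attitude" of the camera in the world. Camera axes: x right, y down, z forward; pixel columns grow to the right and rows downward; lengths in m; the calibration is good to about 2 mm. A picture is of the moment at which its call begins. camera_model takes no time and is no camera call.
- ticket.job_done(): hands the job in, once; it reports no verdict.
The state is a dict: "time": time; "joint_positions": joint angles; "joint_vel": joint speeds; "effort": joint torques, N m; "ee_pos": TCP position; "tool_rot": TCP orientation; "force": force on the tool from outside, world axes, zero at the start; "wrist_torque": the same for the moment, N m; "finger_gap": finger opening in m.
Only numpy, scipy, OpenCV 4.12 (cv2) and the standard library are available. Lean on these libraries where they do the work, as an engineer would, in place of code of your own. Each camera call takes 0.05 s, during which the arm holds its last target. There are 200 camera calls.

## Task

Swing the polishing drum over by its handle until every bone blank has slid out, and stand the drum upright again. Then try each blank flat at the bridge gauge: push one that clears the bar under it, more than half its length past the bar, into the covered lane behind, and lay one that catches on the bar in the plywood rework tray. Leave the drum upright and the other things on the bench where they are.

Things in the scene. Friction and masses are not known exactly. Their poses are not given: they have to be found in the camera images.
- polisher: green steel frame of a bench-top barrel polisher, fixed to the bench; base 165 x 115 mm, two cheeks 181 mm high at its x = +-68 mm. Origin on the bench under the drum's pivot. The blanks leave it towards its -y side
- drum (a joint): tilt of the grey drum, rad: 0 = upright, mouth up; grows to its stop at 2.05 as the mouth swings over to the polisher's -y side and points down the chute. Turns about the polisher's x axis through the pivot and stays where it is left (about 4 N at the handle moves it). Blanks slide out between about 1.8 and the stop
- polisher_pivot (a point): the drum's pivot axis (along the polisher's x) at the middle of the drum, 165 mm above the bench; the drum is 103 mm across and its rim is 106 mm above the pivot when upright
- drum_grip (a point): middle of the drum's round black handle, 18 mm thick, 58 mm long, parallel to the polisher's x, 126 mm to its -x side of the pivot. With the drum upright it is 59 mm above the pivot and 93 mm to its +y side; it swings with the drum, over the top, 110 mm from the pivot axis, and ends 55 mm above and 95 mm to the -y side
- chute_end (a point): middle of the lower edge of the bare-steel chute, 10 mm above the bench, 175 mm to the polisher's -y side of the pivot; the chute is 124 mm wide, has 16 mm side walls on its upper half and rises to 72 mm under the drum. A fixed cork mat, 8 mm thick, 250 mm along the polisher's x, reaches 135 mm on from here
- gauge: bridge gauge, fixed to the bench: ground steel plate 285 x 120 x 12 mm. Origin at z = 0 (heights count from there) under the middle of the bar; its +x is the push direction. Open entry table from x = -120 mm up to the bar; two brass guides 8 mm high stand beside the way between x = -29 and -5 mm and narrow it from 66 to 42 mm
- gauge_bar (a point): middle of the underside of the dark square bar, 12 mm above the plate (24 mm above the bench): 10 mm blanks clear it, 14 mm ones catch. Bar 10 mm deep along the push, its top 38 mm above the bench
- gauge_lane (a point): middle of the lane behind the bar, on the plate (12 mm above the bench): 42 mm wide under a milky clear cover (top 31.5 mm above the bench), with a stop 157 mm past the bar: room for three blanks in a row, each blank pushed in shoving the earlier ones along
- rework_tray: loose open tray of plywood, 180 mm (its x) x 120 mm (its y) x 24 mm high, walls and floor 6 mm; origin under its middle. It stands on the rear half of the bench top, which from about x = 0.515 m on is 5 mm higher than the front half (z = 0)
- blank_a: drilled cream-coloured bone blank, a plate 50 mm long (its x) by 34 mm wide (its y), about 35 to 45 g, with two small dark holes on its long midline. All blanks look alike, but some are 10 mm and some 14 mm thick (along its z); which is which is not given and is what the gauge is for. Origin at its middle. Slippery (polished); starts in the drum; absent in some starts
- blank_b: drilled cream-coloured bone blank, a plate 50 mm long (its x) by 34 mm wide (its y), about 35 to 45 g, with two small dark holes on its long midline. All blanks look alike, but some are 10 mm and some 14 mm thick (along its z); which is which is not given and is what the gauge is for. Origin at its middle. Slippery (polished); starts in the drum; absent in some starts
- blank_c: drilled cream-coloured bone blank, a plate 50 mm long (its x) by 34 mm wide (its y), about 35 to 45 g, with two small dark holes on its long midline. All blanks look alike, but some are 10 mm and some 14 mm thick (along its z); which is which is not given and is what the gauge is for. Origin at its middle. Slippery (polished); starts in the drum; absent in some starts
- blank_d: drilled cream-coloured bone blank, a plate 50 mm long (its x) by 34 mm wide (its y), about 35 to 45 g, with two small dark holes on its long midline. All blanks look alike, but some are 10 mm and some 14 mm thick (along its z); which is which is not given and is what the gauge is for. Origin at its middle. Slippery (polished); starts in the drum; absent in some starts
- blank_e: drilled cream-coloured bone blank, a plate 50 mm long (its x) by 34 mm wide (its y), about 35 to 45 g, with two small dark holes on its long midline. All blanks look alike, but some are 10 mm and some 14 mm thick (along its z); which is which is not given and is what the gauge is for. Origin at its middle. Slippery (polished); starts in the drum; absent in some starts
- sanding_block: cork and paper sanding block, 45 x 88 x 26 mm; leave alone. Origin at its underside
- slate_hone: dark slate slip stone, 34 x 91 x 11 mm, lying; leave alone. Origin at its underside
- wax_tin: open round tin of wax, 65 mm across, 22 mm high; leave alone. Origin at its underside
- marker: black and white pen, 132 mm long, 18 mm thick, lying; leave alone
- try_square: small try square with a wooden stock, 158 x 95 mm, lying; leave alone

How it is judged:
By the outcome, as a careful person would: the job done as asked, in the order asked, and still so for the second after the job is handed in, with the robot touching nothing.
Of blank_a, blank_b, blank_c, blank_d, blank_e only 3 to 5 are there at a start; the rules pass over those that are not, and their reading is None.
At some moment in a run one of rework_tray may be knocked a few centimetres aside while the robot is not near it.
Once in a run the grip may slacken for a moment while it holds something.
It also fails if it takes over 210 s, if anything falls off the work surface, if the arm or the gripper's body presses on something with over 40 N, if the wrist force passes 120 N, or if a joint passes its speed limit or range.

## Working session

There is one attempt and no reset: what is moved stays moved. The work goes in short steps, Python scripts to look and compute and a tool call to move; the robot and the scene stay as the last step left them, time stands still between calls to the robot, and variables do not carry over. Pictures are saved under pics/ and viewed, about 12 in all and at most 16, crops included, and the job is handed in when it is done.

Besides the shell and the picture viewer there is one more tool, called after ">>>" as name(argument=value, ...) on one line, values as JSON. play_rows: Moves the arm, as the interface text tells. Its arguments: {"type":"object","properties":{"motion":{"type":"array","items":{"type":"object","properties":{"fingers":{"type":"number"},"travel":{"type":"array","items":{"type":"number","minimum":-1,"maximum":1}},"turn":{"type":"number","minimum":-1,"maximum":1}}}}},"required":["motion"]}

```bash
mkdir -p pics
cat > h.py <<'E'
import numpy as np, cv2
from bench import telemetry, vision, ticket
from scipy.spatial.transform import Rotation as R
def cam(n):
    m=vision.camera_model(n); a=np.array(m["attitude"],float)
    if a.shape==(3,3): Rm=a
    else: Rm=R.from_euler('xyz',a,degrees=True).as_matrix()
    return np.array(m["K"]),m["k1"],np.array(m["eye"]),Rm
def px2w(n,u,v,z):
    K,k,e,Rm=cam(n); s=np.array([(u-K[0,2])/K[0,0],(v-K[1,2])/K[1,1]]); q=s.copy()
    for _ in range(20): q=s/(1+k*(q@q))
    d=Rm@np.array([q[0],q[1],1]); return e+d*(z-e[2])/d[2]
def w2px(n,p):
    K,k,e,Rm=cam(n); c=Rm.T@(np.array(p)-e); q=c[:2]/c[2]; q=q*(1+k*(q@q))
    return np.array([K[0,0]*q[0]+K[0,2],K[1,1]*q[1]+K[1,2]])
def snap(n,f,crop=None,s=1.5):
    im=vision.grab_frame(n)[:,:,::-1]
    if crop: x0,y0,x1,y1=crop; im=im[y0:y1,x0:x1]
    cv2.imwrite('pics/'+f,cv2.resize(im,None,fx=s,fy=s,interpolation=cv2.INTER_CUBIC))
E
python3 - <<'E'
from h import *
print(telemetry.get_obs())
for n in("top","side"): print(vision.camera_model(n)); snap(n,n+'0.png')
E
```

```text
{'time': 0.0, 'joint_positions': array([ 6.58100809e+01,  7.51375176e+00,  8.53301189e+01, -1.49356289e-03,
        8.72603140e+01, -4.89326535e+00]), 'joint_vel': array([ 0.15147998, -0.05224154,  0.09646822, -0.01957322, -0.10265231,
        0.0423674 ]), 'effort': array([-2.39341534e-04, -5.59827948e+01, -4.91776299e+01,  7.68250669e-02,
        3.48919106e-02, -1.35626874e-04]), 'ee_pos': array([0.19803167, 0.56577432, 0.21759353]), 'tool_rot': array([-9.01039322e+01,  7.40063773e-03, -1.92965877e+01]), 'force': array([-0.02560564,  0.88778754, -0.31650282]), 'wrist_torque': array([-0.01902897,  0.02294391, -0.01690762]), 'finger_gap': 0.0928803955980432}
{'K': array([[363.76520805,   0.        , 255.41813156],
       [  0.        , 363.76520805, 192.00349688],
       [  0.        ,   0.        ,   1.        ]]), 'k1': -0.10051576657581938, 'eye': array([ 0.44835607, -0.02838917,  1.31640647]), 'attitude': array([-176.52593701,    0.38122708,  -88.48712763])}
{'K': array([[383.18740885,   0.        , 252.1364984 ],
       [  0.        , 383.18740885, 185.65656338],
       [  0.        ,   0.        ,   1.        ]]), 'k1': -0.050401459147394814, 'eye': array([-0.04669413, -0.90585974,  0.77553161]), 'attitude': array([-120.91757609,    1.39628168,  -33.33022126])}
```

View pics/top0.png

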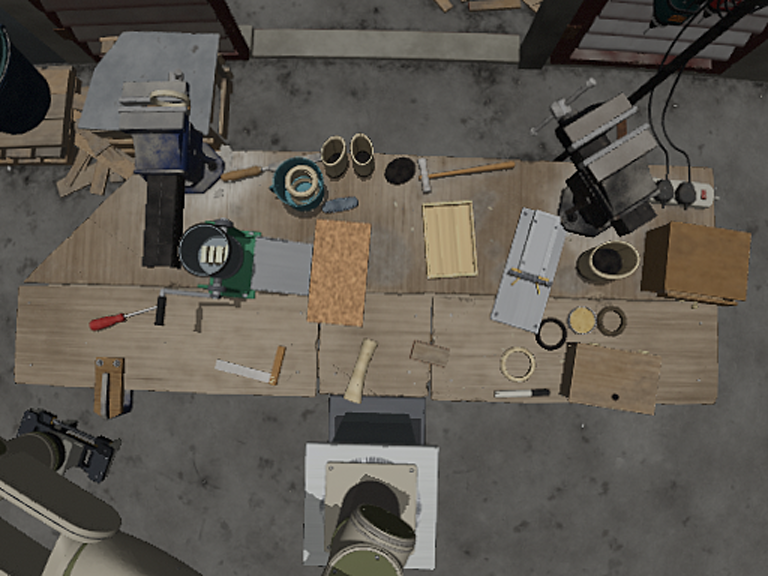

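View pics/side0.png

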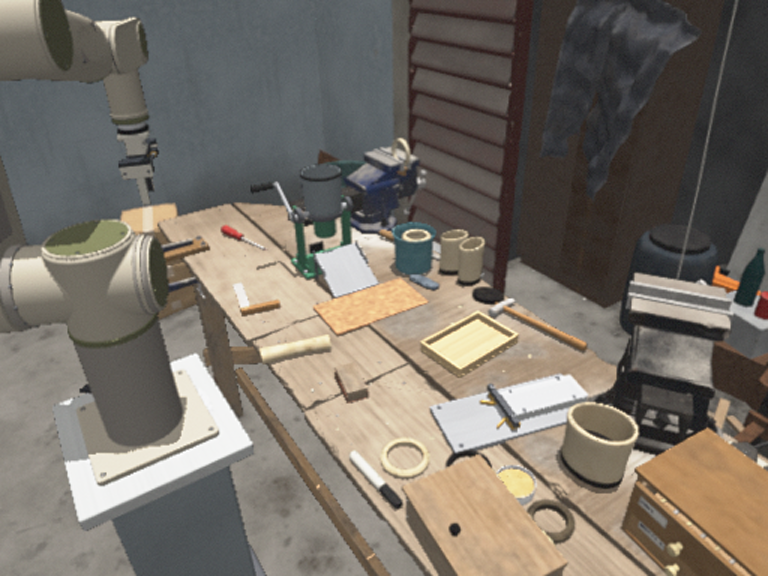

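The top view shows the drum at (212,250), its handle at (160,308), the chute and mat to the right, the tray at (450,240) and the gauge at (530,270) with its bar at (528,277). Blanks can be seen in the drum.

Run:
```python
from h import *
P=lambda u,v,z:print((u,v),px2w('top',u/1.5,v/1.5,z).round(4))
print('handle');P(160,295,.224);P(160.5,324,.224)
print('drum rim');P(212,250,.271)
print('chute end corners');P(311,241,.012);P(309,295,.012)
print('mat');P(317,219,.008);P(370,223,.008);P(361,326,.008);P(307,320,.008)
print('tray');[P(*q,.029) for q in((424,204),(473,200),(477,273),(428,278))]
print('gauge');[P(*q,.012) for q in((527,208),(565,216),(534,332),(491,320))]
print('bar');P(510,270,.038);P(547,283,.038)
vis=cv2.imread('pics/top0.png')
snap('top','t1.png',(90,130,260,270),4.5);snap('top','g1.png',(310,125,400,235),5)
```

```text
handle
(160, 295) [0.4883 0.4365 0.224 ]
(160.5, 324) [0.4291 0.4326 0.224 ]
drum rim
(212, 250) [0.5772 0.3162 0.271 ]
chute end corners
(311, 241) [0.6365 0.1596 0.012 ]
(309, 295) [0.5059 0.1598 0.012 ]
mat
(317, 219) [0.6913 0.1475 0.008 ]
(370, 223) [0.6845 0.0184 0.008 ]
(361, 326) [0.435 0.033 0.008]
(307, 320) [0.4458 0.1631 0.008 ]
tray
(424, 204) [ 0.73   -0.1102  0.029 ]
(473, 200) [ 0.7432 -0.2276  0.029 ]
(477, 273) [ 0.5677 -0.2394  0.029 ]
(428, 278) [ 0.5527 -0.1233  0.029 ]
gauge
(527, 208) [ 0.7315 -0.3627  0.012 ]
(565, 216) [ 0.7149 -0.4569  0.012 ]
(534, 332) [ 0.431  -0.3823  0.012 ]
(491, 320) [ 0.4573 -0.2778  0.012 ]
bar
(510, 270) [ 0.5761 -0.3162  0.038 ]
(547, 283) [ 0.5477 -0.4051  0.038 ]
```

View pics/t1.png

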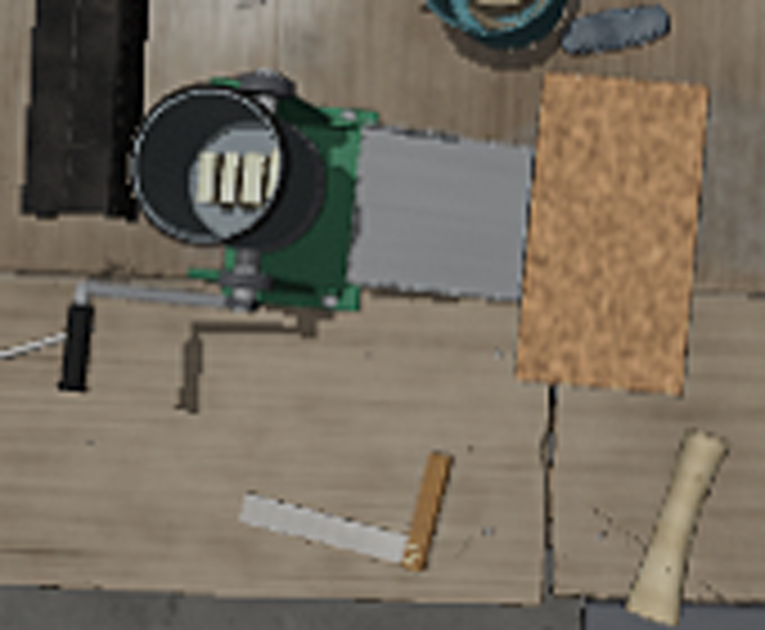

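View pics/g1.png

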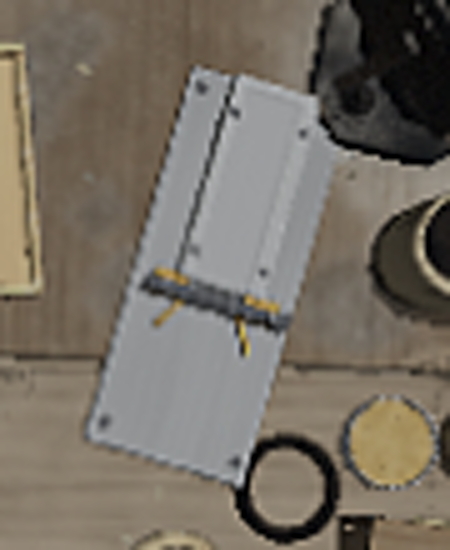

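The drum holds about four blanks. The polisher's yaw is about -3.5 deg with its pivot near (0.582, 0.335), which puts the handle at (0.461, 0.435, 0.224). I'll go to the handle.

>>> play_rows(motion=[{"fingers":0.6,"travel":[0,0,0.7],"turn":0.044},{"fingers":0.6,"travel":[0,0,0.7],"turn":0.044},{"fingers":0.6,"travel":[0.5,-0.25,0.7],"turn":0.044},{"fingers":0.6,"travel":[1,-0.5,0.7],"turn":0.044},{"fingers":0.6,"travel":[1,-0.5,0.7],"turn":0.044}])

```text
time: 0.7
ee_pos: [0.3202, 0.5047, 0.3022]
tool_rot: [-90.1, -0.0, -3.5]
force: [-0.1, 0.8, 0.5]
finger_gap: 0.058
```

>>> play_rows(motion=[{"fingers":0.6,"travel":[0.5,-0.25,0],"turn":0},{"fingers":0.6,"travel":[1,-0.5,0],"turn":0},{"fingers":0.6,"travel":[1,-0.5,0],"turn":0},{"fingers":0.6,"travel":[1,-0.5,0],"turn":0}])

```text
time: 1.1
ee_pos: [0.4441, 0.4416, 0.3013]
tool_rot: [-90.2, -0.1, -3.8]
force: [-0.2, 0.6, -0.8]
finger_gap: 0.0555
```

>>> play_rows(motion=[{"fingers":0.6,"travel":[0.14,-0.055,0],"turn":0},{"fingers":0.6,"travel":[0.14,-0.055,-0.4],"turn":0},{"fingers":0.6,"travel":[0.14,-0.055,-0.8],"turn":0},{"fingers":0.6,"travel":[0.14,-0.055,-0.8],"turn":0}])

```text
time: 1.5
ee_pos: [0.4563, 0.4323, 0.1962]
tool_rot: [-90.7, 0.6, -3.8]
force: [-1.0, -1.0, -1.8]
finger_gap: 0.0559
```

>>> play_rows(motion=[{"fingers":0.35,"travel":[0,0,0],"turn":0},{"fingers":0.35,"travel":[0,0,0],"turn":0},{"fingers":0.25,"travel":[0,0,0],"turn":0},{"fingers":0.25,"travel":[0,0,0],"turn":0}])

```text
time: 1.9
ee_pos: [0.4573, 0.4333, 0.199]
tool_rot: [-90.6, 0.4, -3.7]
force: [0.1, -0.4, -0.5]
finger_gap: 0.0283
```

Run:
```python
from h import *
snap('side','s2.png',(120,70,320,220),4)
```

```text
(no output)
```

View pics/s2.png

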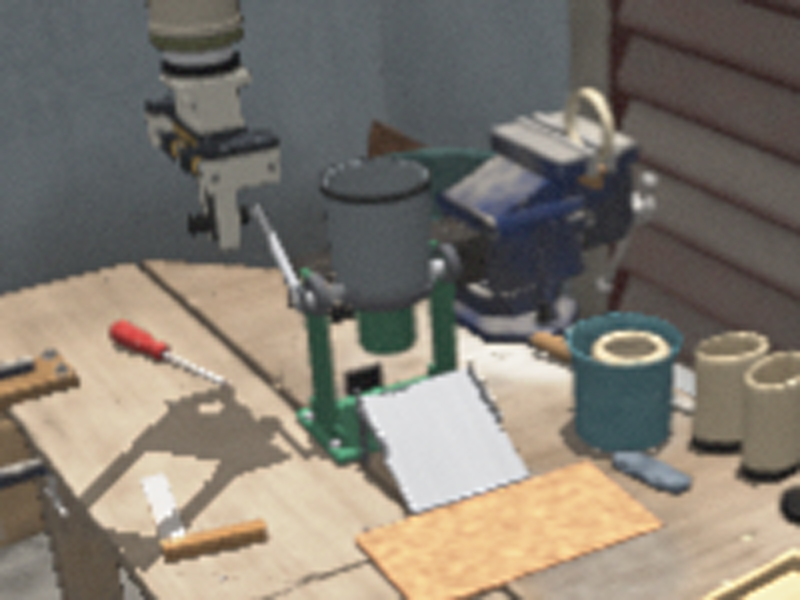

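The fingers surround the handle. Now I'll swing it over along the arc, in a loose cage.

>>> play_rows(motion=[{"fingers":0.25,"travel":[0,-0.11,0.21],"turn":0},{"fingers":0.25,"travel":[0,-0.2,0.29],"turn":0},{"fingers":0.25,"travel":[0,-0.3,0.36],"turn":0},{"fingers":0.25,"travel":[0,-0.41,0.41],"turn":0},{"fingers":0.25,"travel":[0,-0.52,0.45],"turn":0}])

```text
time: 2.45
ee_pos: [0.4579, 0.3721, 0.2554]
tool_rot: [-90.3, 0.2, -3.7]
force: [0.0, 6.8, 3.0]
finger_gap: 0.0235
```

>>> play_rows(motion=[{"fingers":0.25,"travel":[0,-0.12,0.01],"turn":0},{"fingers":0.25,"travel":[0,-0.25,0.0],"turn":0},{"fingers":0.25,"travel":[-0.02,-0.37,-0.01],"turn":0},{"fingers":0.25,"travel":[-0.03,-0.49,-0.03],"turn":0},{"fingers":0.25,"travel":[-0.04,-0.6,-0.07],"turn":0}])

```text
time: 2.95
ee_pos: [0.4539, 0.3005, 0.249]
tool_rot: [-90.1, 0.0, -3.7]
force: [0.2, 4.1, 2.3]
finger_gap: 0.0234
```

>>> play_rows(motion=[{"fingers":0.25,"travel":[0,-0.12,-0.07],"turn":0},{"fingers":0.25,"travel":[0,-0.22,-0.14],"turn":0},{"fingers":0.25,"travel":[0,-0.31,-0.22],"turn":0},{"fingers":0.25,"travel":[0,-0.39,-0.31],"turn":0},{"fingers":0.25,"travel":[0,-0.48,-0.4],"turn":0}])

```text
time: 3.45
ee_pos: [0.4536, 0.2438, 0.2]
tool_rot: [-89.9, 0.0, -3.7]
force: [3.6, 23.6, -9.4]
finger_gap: 0.0235
```

>>> play_rows(motion=[{"fingers":0.25,"travel":[0,-0.02,0],"turn":0},{"fingers":0.25,"travel":[0,-0.04,0],"turn":0},{"fingers":0.25,"travel":[0,-0.05,0],"turn":0},{"fingers":0.25,"travel":[0,-0.05,0],"turn":0},{"fingers":0.25,"travel":[0,-0.05,0],"turn":0}])

```text
time: 3.95
ee_pos: [0.4528, 0.2427, 0.1979]
tool_rot: [-89.4, 0.1, -3.5]
force: [5.7, 32.1, -15.3]
finger_gap: 0.0237
```

Run:
```python
from h import *
a=vision.grab_frame('top')[110:240,100:280,::-1];b=vision.grab_frame('side')[80:240,150:380,::-1]
f=lambda i,s:cv2.resize(i,None,fx=s,fy=s,interpolation=cv2.INTER_CUBIC)
a=f(a,2.2);b=f(b,396/230)
cv2.imwrite('pics/d3.png',np.hstack([cv2.copyMakeBorder(a,0,max(0,b.shape[0]-a.shape[0]),0,0,0),cv2.copyMakeBorder(b,0,max(0,a.shape[0]-b.shape[0]),0,0,0)]))
```

```text
(no output)
```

View pics/d3.png

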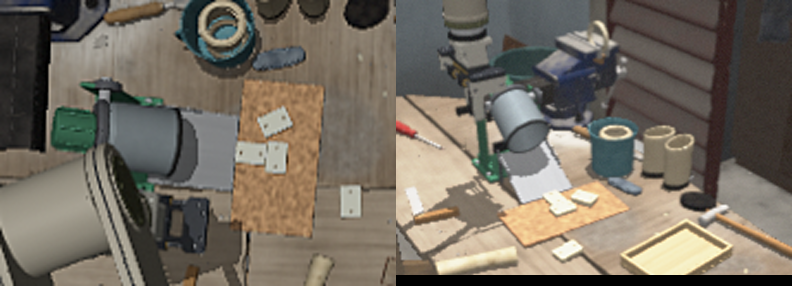

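The drum is at its stop and four blanks are out: three on the mat and one beyond it on the bench. Swinging back.

>>> play_rows(motion=[{"fingers":0.25,"travel":[0,0.13,0.13],"turn":0},{"fingers":0.25,"travel":[0,0.2,0.22],"turn":0},{"fingers":0.25,"travel":[0,0.3,0.3],"turn":0},{"fingers":0.25,"travel":[0,0.39,0.36],"turn":0},{"fingers":0.25,"travel":[0,0.51,0.42],"turn":0}])

```text
time: 4.55
ee_pos: [0.4531, 0.3016, 0.2479]
tool_rot: [-89.6, 0.1, -3.6]
force: [1.2, -4.9, 1.1]
finger_gap: 0.0234
```

>>> play_rows(motion=[{"fingers":0.25,"travel":[0,0.13,0.03],"turn":0},{"fingers":0.25,"travel":[0.01,0.25,0.06],"turn":0},{"fingers":0.25,"travel":[0.02,0.36,0.07],"turn":0},{"fingers":0.25,"travel":[0.03,0.49,0.06],"turn":0},{"fingers":0.25,"travel":[0.03,0.6,0.03],"turn":0}])

```text
time: 5.05
ee_pos: [0.457, 0.3745, 0.2511]
tool_rot: [-89.7, 0.1, -3.6]
force: [0.0, -3.8, 0.6]
finger_gap: 0.0234
```

>>> play_rows(motion=[{"fingers":0.25,"travel":[0,0.11,-0.03],"turn":0},{"fingers":0.25,"travel":[0,0.21,-0.08],"turn":0},{"fingers":0.25,"travel":[0.01,0.32,-0.15],"turn":0},{"fingers":0.25,"travel":[0.02,0.4,-0.23],"turn":0},{"fingers":0.25,"travel":[0.02,0.48,-0.33],"turn":0}])

```text
time: 5.55
ee_pos: [0.4595, 0.4328, 0.2105]
tool_rot: [-89.7, 0.1, -3.6]
force: [1.2, -5.1, 0.8]
finger_gap: 0.0234
```

>>> play_rows(motion=[{"fingers":0.25,"travel":[0,0.03,-0.06],"turn":0},{"fingers":0.25,"travel":[0,0.06,-0.1],"turn":0},{"fingers":0.25,"travel":[0,0.06,-0.1],"turn":0}])

```text
time: 5.85
ee_pos: [0.4592, 0.4371, 0.1962]
tool_rot: [-90.1, 0.2, -3.7]
force: [-0.4, -14.7, -0.9]
finger_gap: 0.0235
```

>>> play_rows(motion=[{"fingers":0.25,"travel":[0,0.02,0],"turn":0},{"fingers":0.25,"travel":[0,0.03,0],"turn":0},{"fingers":0.25,"travel":[0,0.03,0],"turn":0}])

```text
time: 6.15
ee_pos: [0.4594, 0.437, 0.1949]
tool_rot: [-90.5, 0.3, -3.8]
force: [-0.8, -20.3, 5.2]
finger_gap: 0.0233
```

>>> play_rows(motion=[{"fingers":0.6,"travel":[0,-0.03,0],"turn":0},{"fingers":0.6,"travel":[0,-0.03,0],"turn":0},{"fingers":0.6,"travel":[0,-0.03,0.4],"turn":0},{"fingers":0.6,"travel":[0,-0.03,0.8],"turn":0},{"fingers":0.6,"travel":[0,-0.03,1],"turn":0}])

```text
time: 6.65
ee_pos: [0.4601, 0.435, 0.3201]
tool_rot: [-90.2, 0.1, -3.8]
force: [1.5, 0.1, 1.1]
finger_gap: 0.0549
```

>>> play_rows(motion=[{"fingers":0.6,"travel":[-0.4,-0.3,0],"turn":0},{"fingers":0.6,"travel":[-0.6,-0.6,0],"turn":0},{"fingers":0.6,"travel":[-0.8,-1,0],"turn":0},{"fingers":0.6,"travel":[-0.8,-1,0],"turn":0}])

```text
time: 7.05
ee_pos: [0.3615, 0.3125, 0.3197]
tool_rot: [-90.2, 0.1, -3.8]
force: [0.5, 0.7, -0.2]
finger_gap: 0.056
```

>>> play_rows(motion=[{"fingers":0.6,"travel":[0,-0.4,0],"turn":0},{"fingers":0.6,"travel":[0,-0.8,0],"turn":0},{"fingers":0.6,"travel":[0,-1,0],"turn":0},{"fingers":0.6,"travel":[0,-1,0],"turn":0}])

```text
time: 7.45
ee_pos: [0.3623, 0.191, 0.3203]
tool_rot: [-90.1, -0.0, -3.9]
force: [0.8, 0.7, -0.9]
finger_gap: 0.0558
```

>>> play_rows(motion=[{"fingers":0.6,"travel":[0,-0.4,0],"turn":0},{"fingers":0.6,"travel":[0,-0.8,0],"turn":0},{"fingers":0.6,"travel":[0,-1,0],"turn":0},{"fingers":0.6,"travel":[0,-1,0],"turn":0}])

```text
time: 7.85
ee_pos: [0.363, 0.0698, 0.3206]
tool_rot: [-90.1, -0.1, -4.1]
force: [-0.3, 0.1, 0.0]
finger_gap: 0.0557
```

Run:
```python
from h import *
a=vision.grab_frame('top')[:,:,::-1]; cv2.imwrite('pics/full4.png',a); s=vision.grab_frame('side')[:,:,::-1]; cv2.imwrite('pics/side4.png',s)
c=a[130:235,110:270]
cv2.imwrite('pics/d4.png',cv2.resize(c,None,fx=5,fy=5,interpolation=cv2.INTER_CUBIC))
```

```text
(no output)
```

View pics/d4.png

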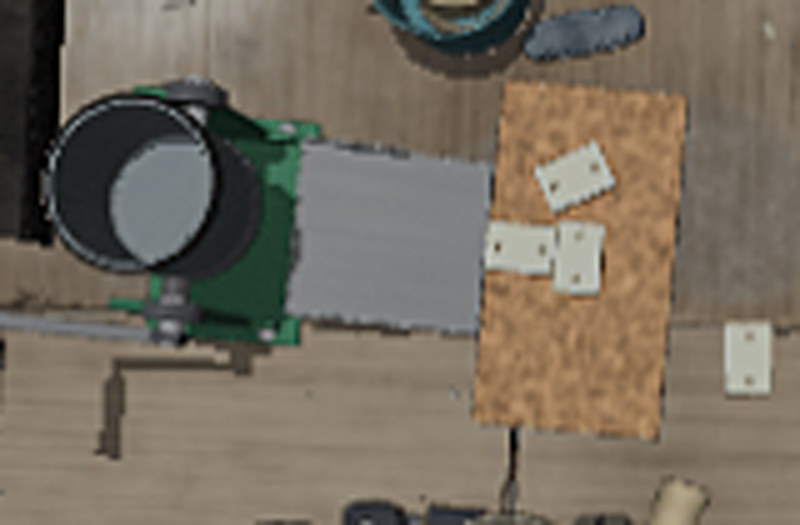

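The drum is upright and empty, and there are four blanks in all: 1 at (576,177), 2 at (519,248), 3 at (578,258) and 4 at (748,358) off the mat. Next I'll compute their poses and the gauge's.

```bash
cat >> h.py <<'E'
def ang(a,b): return np.degrees(np.arctan2(b[1]-a[1],b[0]-a[0]))
E
python3 - <<'E'
from h import *
Q=lambda c,z:px2w('top',c[0]/5+110,c[1]/5+130,z)
for n,z,c,h1,h2 in((1,.02,(576,177),(557,187),(595,167)),(2,.021,(519,248),(497,247),(542,249)),(3,.02,(578,258),(579,237),(577,281)),(4,.013,(748,358),(749,339),(748,381))):
    print(n,Q(c,z).round(4),ang(Q(h1,z),Q(h2,z)).round(1))
G=lambda c,z:px2w('top',c[0]/5+310,c[1]/5+125,z)
A,B,C=G((195,65),.012),G((88,437),.012),G((240,487),.012)
print('corners',A,B,C,ang(B,A),ang(C,B),np.linalg.norm(A-B),np.linalg.norm(B-C))
b1,b2=G((143,282),.038),G((290,322),.038);print('bar',(b1+b2)/2,ang(b2,b1),np.linalg.norm(b1-b2))
g1,g2=G((157,322),.02),G((243,350),.02);print('guides',(g1+g2)/2,ang(g2,g1),np.linalg.norm(g1-g2))
E
```

```text
1 [0.6197 0.0934 0.02  ] -60.6
2 [0.5674 0.1326 0.021 ] -91.1
3 [0.5613 0.0901 0.02  ] 179.2
4 [ 0.4932 -0.0335  0.013 ] -179.9
corners [ 0.73369855 -0.35407351  0.012     ] [ 0.46067444 -0.27868535  0.012     ] [ 0.42731741 -0.38962882  0.012     ] -15.43603880415584 73.26570207140217 0.2832411250506332 0.11584966297021092
bar [ 0.55816922 -0.36421201  0.038     ] 76.39677544467378 0.10889863195400089
guides [ 0.53491842 -0.35708644  0.02      ] 73.54622884978478 0.06536323434531192
```

Blank 4 first.

>>> play_rows(motion=[{"fingers":0.6,"travel":[0.4,-0.3,-0.3],"turn":0.0114},{"fingers":0.6,"travel":[0.7,-0.6,-0.6],"turn":0.0114},{"fingers":0.6,"travel":[1,-0.86,-1],"turn":0.0114},{"fingers":0.6,"travel":[1,-0.86,-1],"turn":0.0114}])

```text
time: 8.35
ee_pos: [0.4848, -0.0305, 0.1992]
tool_rot: [-90.0, -0.1, 0.2]
force: [0.4, 0.5, 0.1]
finger_gap: 0.0557
```

>>> play_rows(motion=[{"fingers":0.6,"travel":[0.03,0,-0.4],"turn":0},{"fingers":0.6,"travel":[0.03,0,-0.8],"turn":0},{"fingers":0.6,"travel":[0.03,0,-1],"turn":0},{"fingers":0.6,"travel":[0.03,0,-1],"turn":0},{"fingers":0.6,"travel":[0.03,0,-1],"turn":0}])

```text
time: 8.85
ee_pos: [0.4889, -0.0291, 0.0796]
tool_rot: [-90.0, -0.1, 0.3]
force: [0.5, -1.3, -0.1]
finger_gap: 0.0557
```

>>> play_rows(motion=[{"fingers":0.6,"travel":[-0.02,-0.037,-0.2],"turn":0},{"fingers":0.6,"travel":[-0.02,-0.037,-0.4],"turn":0},{"fingers":0.6,"travel":[-0.02,-0.037,-0.55],"turn":0},{"fingers":0.6,"travel":[-0.02,-0.037,-0.62],"turn":0},{"fingers":0.6,"travel":[-0.02,-0.037,-0.62],"turn":0}])

```text
time: 9.35
ee_pos: [0.4874, -0.0332, 0.006]
tool_rot: [-90.0, -0.2, 0.4]
force: [0.2, -0.5, 0.5]
finger_gap: 0.056
```

>>> play_rows(motion=[{"fingers":0.3,"travel":[0,0,0],"turn":0},{"fingers":0.1,"travel":[0,0,0],"turn":0},{"fingers":0.1,"travel":[0,0,0],"turn":0},{"fingers":0.1,"travel":[0,0,0],"turn":0},{"fingers":0.1,"travel":[0,0,0],"turn":0}])

```text
time: 9.85
ee_pos: [0.4883, -0.0333, 0.0071]
tool_rot: [-90.0, -0.3, 0.4]
force: [-0.6, -0.3, 7.0]
finger_gap: 0.0335
```

>>> play_rows(motion=[{"fingers":0.1,"travel":[0,0,0.3],"turn":0},{"fingers":0.1,"travel":[0,0,0.6],"turn":0},{"fingers":0.1,"travel":[0,-0.3,0.8],"turn":-0.01},{"fingers":0.1,"travel":[0,-0.6,0.8],"turn":-0.02},{"fingers":0.1,"travel":[0,-0.9,0.8],"turn":-0.03}])

```text
time: 10.35
ee_pos: [0.489, -0.1427, 0.1046]
tool_rot: [-90.0, -0.4, -10.5]
force: [-0.1, -0.2, -0.8]
finger_gap: 0.033
```

>>> play_rows(motion=[{"fingers":0.1,"travel":[0,-0.3,0],"turn":-0.014},{"fingers":0.1,"travel":[0,-0.6,0],"turn":-0.014},{"fingers":0.1,"travel":[0,-0.9,0],"turn":-0.014},{"fingers":0.1,"travel":[0,-1,0],"turn":-0.014},{"fingers":0.1,"travel":[0,-1,0],"turn":-0.014}])

```text
time: 10.85
ee_pos: [0.4886, -0.2639, 0.1043]
tool_rot: [-90.0, -0.4, -15.7]
force: [0.6, 0.7, 0.5]
finger_gap: 0.0333
```

>>> play_rows(motion=[{"fingers":0.1,"travel":[0.07,-0.35,0],"turn":0},{"fingers":0.1,"travel":[0.15,-0.73,0],"turn":0},{"fingers":0.1,"travel":[0.15,-0.73,-0.2],"turn":0},{"fingers":0.1,"travel":[0.15,-0.73,-0.5],"turn":0},{"fingers":0.1,"travel":[0.15,-0.73,-0.5],"turn":0}])

```text
time: 11.35
ee_pos: [0.5034, -0.3472, 0.0385]
tool_rot: [-89.7, 0.1, -15.7]
force: [-2.0, 1.8, -0.8]
finger_gap: 0.0333
```

Run:
```python
from h import *
a=vision.grab_frame('top')[130:230,300:410,::-1]; b=vision.grab_frame('side')[220:320,270:410,::-1]
f=lambda i,h:cv2.resize(i,(int(i.shape[1]*h/i.shape[0]),h),interpolation=cv2.INTER_CUBIC)
cv2.imwrite('pics/g5.png',np.hstack([f(a,320),f(b,320)]))
```

```text
(no output)
```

View pics/g5.png

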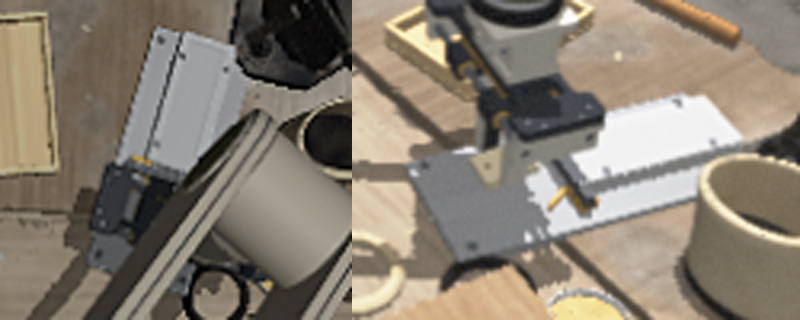

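The blank hangs over the entry table just ahead of the guides. I'll lower and release it.

>>> play_rows(motion=[{"fingers":0.1,"travel":[0.03,-0.034,-0.05],"turn":0},{"fingers":0.1,"travel":[0.03,-0.034,-0.1],"turn":0},{"fingers":0.1,"travel":[0.03,-0.034,-0.15],"turn":0},{"fingers":0.1,"travel":[0.03,-0.034,-0.15],"turn":0},{"fingers":0.1,"travel":[0.03,-0.034,-0.15],"turn":0}])

```text
time: 11.95
ee_pos: [0.5096, -0.3534, 0.0256]
tool_rot: [-89.9, -0.2, -15.6]
force: [-1.0, 0.1, 0.1]
finger_gap: 0.033
```

>>> play_rows(motion=[{"fingers":0.5,"travel":[0,0,0],"turn":0},{"fingers":0.5,"travel":[0,0,0],"turn":0},{"fingers":0.5,"travel":[0,0,0],"turn":0},{"fingers":0.5,"travel":[0,0,0.15],"turn":0},{"fingers":0.5,"travel":[0,0,0.3],"turn":0}])

```text
time: 12.45
ee_pos: [0.509, -0.353, 0.0614]
tool_rot: [-89.9, -0.1, -15.7]
force: [-0.4, 1.0, 0.2]
finger_gap: 0.0464
```

>>> play_rows(motion=[{"fingers":0.2,"travel":[-0.3,0.083,0],"turn":0},{"fingers":0,"travel":[-0.3,0.083,0],"turn":0},{"fingers":0,"travel":[-0.3,0.083,0],"turn":0},{"fingers":0,"travel":[-0.3,0.083,-0.2],"turn":0},{"fingers":0,"travel":[-0.3,0.083,-0.36],"turn":0}])

```text
time: 12.95
ee_pos: [0.4745, -0.3441, 0.0186]
tool_rot: [-89.9, -0.3, -15.7]
force: [0.0, 0.6, 0.3]
finger_gap: 0.0111
```

Run:
```python
from h import *
print(telemetry.get_obs()['ee_pos'],telemetry.get_obs()['finger_gap'])
b=vision.grab_frame('side')[230:310,280:390,::-1]
a=vision.grab_frame('top')[130:230,300:410,::-1]
f=lambda i,h:cv2.resize(i,(int(i.shape[1]*h/i.shape[0]),h),interpolation=cv2.INTER_CUBIC)
cv2.imwrite('pics/g6.png',np.hstack([f(a,320),f(b,320)]))
```

```text
[ 0.47452302 -0.34407199  0.01856845] 0.01108332205538475
```

View pics/g6.png

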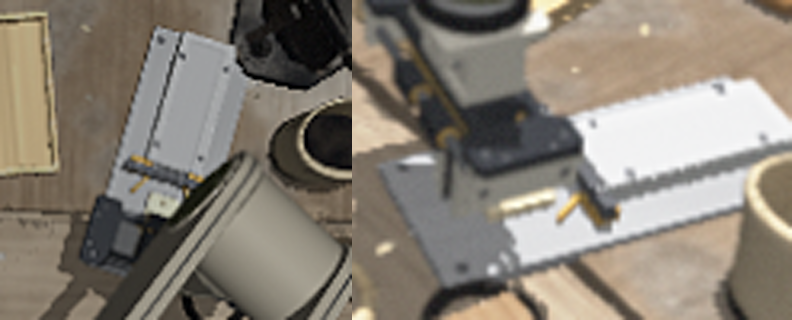

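>>> play_rows(motion=[{"fingers":0,"travel":[0.064,-0.017,0],"turn":0},{"fingers":0,"travel":[0.128,-0.034,0],"turn":0},{"fingers":0,"travel":[0.193,-0.05,0],"turn":0}])

```text
time: 13.35
ee_pos: [0.497, -0.3488, 0.0168]
tool_rot: [-89.8, -0.1, -15.6]
force: [-0.7, 0.1, -0.3]
finger_gap: 0.0003
```

>>> play_rows(motion=[{"fingers":0,"travel":[0.032,-0.009,0],"turn":0},{"fingers":0,"travel":[0.064,-0.017,0],"turn":0},{"fingers":0,"travel":[0.096,-0.025,0],"turn":0}])

```text
time: 13.65
ee_pos: [0.5091, -0.3521, 0.0172]
tool_rot: [-89.8, -0.1, -15.6]
force: [-0.0, 0.2, 0.4]
finger_gap: 0.0005
```

>>> play_rows(motion=[{"fingers":0,"travel":[0.032,-0.009,0],"turn":0},{"fingers":0,"travel":[0.064,-0.017,0],"turn":0}])

```text
time: 13.85
ee_pos: [0.5171, -0.3542, 0.0172]
tool_rot: [-89.8, -0.1, -15.6]
force: [-1.0, 0.2, 0.6]
finger_gap: 0.0006
```

>>> play_rows(motion=[{"fingers":0,"travel":[0.05,-0.014,0],"turn":0},{"fingers":0,"travel":[0.1,-0.028,0],"turn":0},{"fingers":0,"travel":[0.1,-0.028,0],"turn":0}])

```text
time: 14.15
ee_pos: [0.53, -0.3578, 0.0174]
tool_rot: [-89.8, -0.1, -15.6]
force: [0.8, 0.3, -0.6]
finger_gap: 0.0004
```

>>> play_rows(motion=[{"fingers":0,"travel":[0.05,-0.014,0],"turn":0},{"fingers":0,"travel":[0.1,-0.028,0],"turn":0},{"fingers":0,"travel":[0.1,-0.028,0],"turn":0}])

```text
time: 14.45
ee_pos: [0.5429, -0.3615, 0.0176]
tool_rot: [-89.8, -0.2, -15.6]
force: [-0.3, -0.1, 0.2]
finger_gap: 0.0006
```

Blank 4 (10 mm) passed under with no force. Next is blank 1.

>>> play_rows(motion=[{"fingers":0,"travel":[-0.16,0.046,0],"turn":0},{"fingers":0,"travel":[-0.16,0.046,0.4],"turn":0},{"fingers":0,"travel":[-0.16,0.046,0.8],"turn":0},{"fingers":0,"travel":[-0.16,0.4,1],"turn":0},{"fingers":0,"travel":[-0.16,0.8,1],"turn":0}])

```text
time: 14.95
ee_pos: [0.5263, -0.2677, 0.1436]
tool_rot: [-90.0, -0.7, -15.8]
force: [-0.0, 0.6, -0.2]
finger_gap: 0.0005
```

>>> play_rows(motion=[{"fingers":0.48,"travel":[0,0.4,0],"turn":-0.024},{"fingers":0.48,"travel":[0,0.8,0],"turn":-0.047},{"fingers":0.48,"travel":[0,1,0],"turn":-0.07},{"fingers":0.48,"travel":[0,1,0],"turn":-0.09}])

```text
time: 15.35
ee_pos: [0.5263, -0.1441, 0.1439]
tool_rot: [-90.0, -0.7, -48.3]
force: [0.3, -1.1, 0.4]
finger_gap: 0.0281
```

>>> play_rows(motion=[{"fingers":0.48,"travel":[0,0.4,0],"turn":0},{"fingers":0.48,"travel":[0,0.8,0],"turn":-0.02},{"fingers":0.48,"travel":[0,1,0],"turn":-0.035},{"fingers":0.48,"travel":[0,1,0],"turn":-0.035}])

```text
time: 15.75
ee_pos: [0.5262, -0.021, 0.144]
tool_rot: [-89.9, -0.6, -60.9]
force: [0.2, -1.1, 0.8]
finger_gap: 0.0449
```

Run:
```python
from h import *
a=vision.grab_frame('top')[125:235,230:400,::-1]
cv2.imwrite('pics/g7.png',cv2.resize(a,None,fx=4.5,fy=4.5,interpolation=cv2.INTER_CUBIC))
```

```text
(no output)
```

View pics/g7.png

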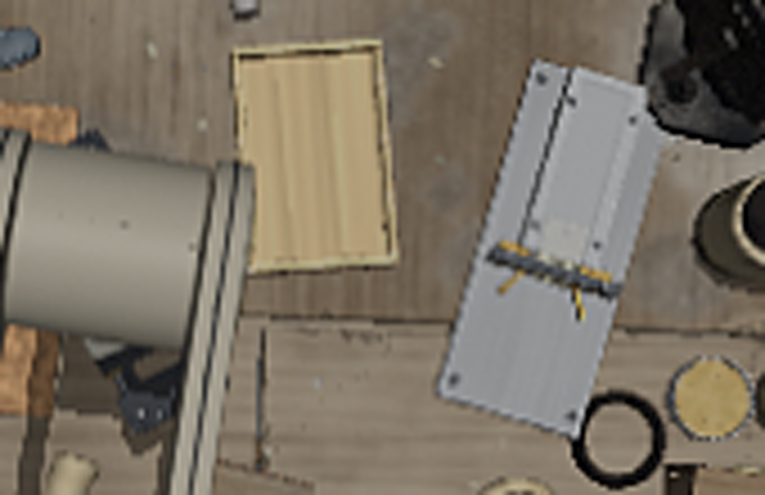

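Blank 4 shows under the milky cover at (560,240), mostly past the bar. Going down to blank 1.

>>> play_rows(motion=[{"fingers":0.48,"travel":[0.4,0.45,0],"turn":0},{"fingers":0.48,"travel":[0.81,0.9,-0.2],"turn":0},{"fingers":0.48,"travel":[0.81,0.9,-0.6],"turn":0},{"fingers":0.48,"travel":[0.81,0.9,-0.6],"turn":0}])

```text
time: 16.2
ee_pos: [0.6242, 0.0857, 0.0694]
tool_rot: [-90.0, -0.7, -60.6]
force: [-2.0, 0.6, -0.3]
finger_gap: 0.0446
```

>>> play_rows(motion=[{"fingers":0.48,"travel":[0,0,-0.2],"turn":0},{"fingers":0.48,"travel":[0,0,-0.38],"turn":0},{"fingers":0.48,"travel":[0,0,-0.46],"turn":0},{"fingers":0.48,"travel":[0,0,-0.46],"turn":0}])

```text
time: 16.6
ee_pos: [0.6228, 0.0844, 0.0123]
tool_rot: [-90.2, -0.6, -60.6]
force: [0.6, 0.1, 0.6]
finger_gap: 0.045
```

>>> play_rows(motion=[{"fingers":0.3,"travel":[0,0,0],"turn":0},{"fingers":0.1,"travel":[0,0,0],"turn":0},{"fingers":0.1,"travel":[0,0,0],"turn":0},{"fingers":0.1,"travel":[0,0,0],"turn":0}])

```text
time: 17.0
ee_pos: [0.6239, 0.0843, 0.0137]
tool_rot: [-90.1, -0.7, -60.6]
force: [-0.5, -1.1, 3.7]
finger_gap: 0.0339
```

>>> play_rows(motion=[{"fingers":0.1,"travel":[0,0,0.3],"turn":0},{"fingers":0.1,"travel":[0,0,0.6],"turn":0},{"fingers":0.1,"travel":[0,0,0.9],"turn":0},{"fingers":0.1,"travel":[0,-0.3,0.9],"turn":0},{"fingers":0.1,"travel":[0,-0.3,0.9],"turn":0}])

```text
time: 17.5
ee_pos: [0.6254, 0.0453, 0.1244]
tool_rot: [-89.9, -0.9, -60.7]
force: [-1.0, 0.3, -0.9]
finger_gap: 0.0343
```

>>> play_rows(motion=[{"fingers":0.1,"travel":[-0.12,-0.4,0],"turn":0.02},{"fingers":0.1,"travel":[-0.24,-0.8,0],"turn":0.042},{"fingers":0.1,"travel":[-0.24,-0.83,0],"turn":0.06},{"fingers":0.1,"travel":[-0.24,-0.83,0],"turn":0.06}])

```text
time: 17.9
ee_pos: [0.5959, -0.0558, 0.1242]
tool_rot: [-89.9, -0.8, -39.1]
force: [-0.5, 0.1, -0.8]
finger_gap: 0.0339
```

>>> play_rows(motion=[{"fingers":0.1,"travel":[-0.12,-0.4,0],"turn":0.02},{"fingers":0.1,"travel":[-0.24,-0.8,0],"turn":0.042},{"fingers":0.1,"travel":[-0.24,-0.83,0],"turn":0.065},{"fingers":0.1,"travel":[-0.24,-0.83,0],"turn":0.065}])

```text
time: 18.3
ee_pos: [0.567, -0.1558, 0.124]
tool_rot: [-89.9, -0.8, -15.8]
force: [0.1, 0.4, -1.7]
finger_gap: 0.0338
```

>>> play_rows(motion=[{"fingers":0.1,"travel":[-0.12,-0.4,0],"turn":0},{"fingers":0.1,"travel":[-0.24,-0.8,0],"turn":0},{"fingers":0.1,"travel":[-0.24,-0.83,0],"turn":0},{"fingers":0.1,"travel":[-0.24,-0.83,0],"turn":0}])

```text
time: 18.7
ee_pos: [0.5387, -0.2549, 0.1239]
tool_rot: [-89.9, -0.8, -16.2]
force: [-0.0, 0.2, -0.4]
finger_gap: 0.0338
```

>>> play_rows(motion=[{"fingers":0.1,"travel":[-0.12,-0.4,0],"turn":0.002},{"fingers":0.1,"travel":[-0.224,-0.814,0],"turn":0.002},{"fingers":0.1,"travel":[-0.224,-0.814,-0.3],"turn":0.002},{"fingers":0.1,"travel":[-0.224,-0.814,-0.62],"turn":0.002},{"fingers":0.1,"travel":[-0.224,-0.814,-0.62],"turn":0.002}])

```text
time: 19.2
ee_pos: [0.5091, -0.3474, 0.0429]
tool_rot: [-89.6, -0.2, -15.6]
force: [-1.0, 1.6, -0.7]
finger_gap: 0.034
```

>>> play_rows(motion=[{"fingers":0.1,"travel":[0.02,-0.043,-0.07],"turn":0},{"fingers":0.1,"travel":[0.02,-0.043,-0.14],"turn":0},{"fingers":0.1,"travel":[0.02,-0.043,-0.21],"turn":0},{"fingers":0.1,"travel":[0.02,-0.043,-0.22],"turn":0},{"fingers":0.1,"travel":[0.02,-0.043,-0.22],"turn":0}])

```text
time: 19.7
ee_pos: [0.5121, -0.3527, 0.0172]
tool_rot: [-89.6, -0.3, -15.6]
force: [0.5, 1.1, -0.8]
finger_gap: 0.0336
```

>>> play_rows(motion=[{"fingers":0.5,"travel":[0,0,0],"turn":0},{"fingers":0.5,"travel":[0,0,0],"turn":0},{"fingers":0.5,"travel":[0,0,0],"turn":0},{"fingers":0.5,"travel":[0,0,0.15],"turn":0},{"fingers":0.5,"travel":[0,0,0.3],"turn":0}])

```text
time: 20.2
ee_pos: [0.5114, -0.3523, 0.0529]
tool_rot: [-89.6, -0.2, -15.6]
force: [0.2, 0.3, -0.4]
finger_gap: 0.0466
```

>>> play_rows(motion=[{"fingers":0.2,"travel":[-0.41,0.113,0.05],"turn":0},{"fingers":0,"travel":[-0.41,0.113,0.05],"turn":0},{"fingers":0,"travel":[-0.41,0.113,0.05],"turn":0},{"fingers":0,"travel":[-0.41,0.113,-0.1],"turn":0},{"fingers":0,"travel":[-0.41,0.113,-0.29],"turn":0}])

```text
time: 20.7
ee_pos: [0.4647, -0.3407, 0.02]
tool_rot: [-89.7, -0.5, -15.6]
force: [0.4, 0.3, -0.5]
finger_gap: 0.0113
```

>>> play_rows(motion=[{"fingers":0,"travel":[0.064,-0.017,0],"turn":0},{"fingers":0,"travel":[0.128,-0.034,0],"turn":0},{"fingers":0,"travel":[0.193,-0.053,0],"turn":0}])

```text
time: 21.0
ee_pos: [0.4901, -0.3482, 0.0217]
tool_rot: [-89.8, -0.7, -15.6]
force: [0.4, 0.1, -0.4]
finger_gap: 0.0002
```

>>> play_rows(motion=[{"fingers":0,"travel":[0.032,-0.009,0],"turn":0},{"fingers":0,"travel":[0.064,-0.017,0],"turn":0},{"fingers":0,"travel":[0.096,-0.026,0],"turn":0}])

```text
time: 21.3
ee_pos: [0.4978, -0.3502, 0.021]
tool_rot: [-89.7, -0.1, -15.6]
force: [-28.5, 6.4, 11.2]
finger_gap: 0.0007
```

>>> play_rows(motion=[{"fingers":0,"travel":[0.03,-0.008,0],"turn":0},{"fingers":0,"travel":[0.06,-0.016,0],"turn":0}])

```text
time: 21.5
ee_pos: [0.498, -0.3499, 0.0191]
tool_rot: [-89.6, 0.8, -15.6]
force: [-38.6, 10.0, 14.2]
finger_gap: 0.0005
```

Blank 1 caught at the bar (39 N, finger at the expected place), so it is 14 mm thick. I'll regrip it for the tray.

>>> play_rows(motion=[{"fingers":0,"travel":[-0.1,0.028,0],"turn":0},{"fingers":0.5,"travel":[-0.1,0.028,0.2],"turn":0},{"fingers":0.5,"travel":[0.155,-0.034,0.35],"turn":0},{"fingers":0.5,"travel":[0.155,-0.034,0.35],"turn":0},{"fingers":0.5,"travel":[0.155,-0.034,0.35],"turn":0}])

```text
time: 22.0
ee_pos: [0.5178, -0.3546, 0.0623]
tool_rot: [-89.6, 0.7, -15.5]
force: [-0.8, 0.4, -0.5]
finger_gap: 0.0275
```

>>> play_rows(motion=[{"fingers":0.5,"travel":[0,0,0],"turn":0},{"fingers":0.5,"travel":[0,0,0],"turn":0}])

```text
time: 22.2
ee_pos: [0.5171, -0.3542, 0.0616]
tool_rot: [-89.6, 0.8, -15.5]
force: [0.3, 0.5, -0.4]
finger_gap: 0.0432
```

>>> play_rows(motion=[{"fingers":0.5,"travel":[0,0,-0.15],"turn":0},{"fingers":0.5,"travel":[0,0,-0.3],"turn":0},{"fingers":0.5,"travel":[0,0,-0.35],"turn":0},{"fingers":0.5,"travel":[0,0,-0.35],"turn":0}])

```text
time: 22.6
ee_pos: [0.5157, -0.3533, 0.0178]
tool_rot: [-89.5, 1.0, -15.5]
force: [-0.9, 0.1, 0.6]
finger_gap: 0.0465
```

>>> play_rows(motion=[{"fingers":0.1,"travel":[0,0,0],"turn":0},{"fingers":0.1,"travel":[0,0,0],"turn":0},{"fingers":0.1,"travel":[0,0,0],"turn":0},{"fingers":0.1,"travel":[-0.05,0.014,0],"turn":0},{"fingers":0.1,"travel":[-0.1,0.028,0.02],"turn":0}])

```text
time: 23.1
ee_pos: [0.5033, -0.3498, 0.0204]
tool_rot: [-89.5, 1.0, -15.5]
force: [-0.3, 0.1, -0.4]
finger_gap: 0.0333
```

>>> play_rows(motion=[{"fingers":0.1,"travel":[-0.04,0.01,0.3],"turn":0},{"fingers":0.1,"travel":[-0.04,0.01,0.6],"turn":0},{"fingers":0.1,"travel":[-0.04,0.01,0.7],"turn":0},{"fingers":0.1,"travel":[-0.04,0.01,0.7],"turn":0}])

```text
time: 23.5
ee_pos: [0.4997, -0.3498, 0.1073]
tool_rot: [-89.7, 0.7, -15.5]
force: [0.1, 0.3, -1.1]
finger_gap: 0.0336
```

>>> play_rows(motion=[{"fingers":0.1,"travel":[0,0.4,0],"turn":0.015},{"fingers":0.1,"travel":[0.2,0.74,0],"turn":0.03},{"fingers":0.1,"travel":[0.5,0.74,0],"turn":0.05},{"fingers":0.1,"travel":[0.78,0.74,0],"turn":0.054},{"fingers":0.1,"travel":[0.78,0.74,0],"turn":0.054}])

```text
time: 24.0
ee_pos: [0.5949, -0.2592, 0.1039]
tool_rot: [-89.6, 0.8, 4.1]
force: [-0.4, -0.7, -0.4]
finger_gap: 0.0334
```

>>> play_rows(motion=[{"fingers":0.1,"travel":[0.4,0.37,0],"turn":0},{"fingers":0.1,"travel":[0.78,0.74,0],"turn":0},{"fingers":0.1,"travel":[0.78,0.74,-0.2],"turn":0},{"fingers":0.1,"travel":[0.78,0.74,-0.35],"turn":0},{"fingers":0.1,"travel":[0.78,0.74,-0.35],"turn":0}])

```text
time: 24.5
ee_pos: [0.6845, -0.1688, 0.0555]
tool_rot: [-89.4, 1.3, 4.1]
force: [-1.9, -0.0, -1.1]
finger_gap: 0.0336
```

Run:
```python
from h import *
a=vision.grab_frame('top')[100:235,180:340,::-1]; b=vision.grab_frame('side')[170:290,240:400,::-1]
f=lambda i,h:cv2.resize(i,(int(i.shape[1]*h/i.shape[0]),h),interpolation=cv2.INTER_CUBIC)
cv2.imwrite('pics/g8.png',np.hstack([f(a,310),f(b,310)]))
```

```text
(no output)
```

View pics/g8.png

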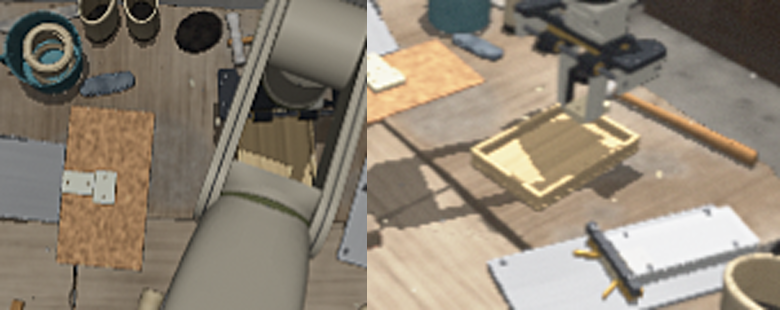

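Run:
```python
from h import *
s=310/120
for c in((472,155),(540,193),(638,140)): print(px2w('side',(c[0]-367)/s+240,c[1]/s+170,.029).round(3))
print(telemetry.get_obs()['ee_pos'])
```

```text
[ 0.546 -0.136  0.029]
[ 0.567 -0.239  0.029]
[ 0.734 -0.231  0.029]
[ 0.68635506 -0.17095203  0.06006039]
```

The tray is where I measured it. Lowering and releasing.

>>> play_rows(motion=[{"fingers":0.1,"travel":[0,0,-0.12],"turn":0},{"fingers":0.1,"travel":[0,0,-0.24],"turn":0},{"fingers":0.1,"travel":[0,0,-0.33],"turn":0},{"fingers":0.1,"travel":[0,0,-0.33],"turn":0},{"fingers":0.1,"travel":[0,0,-0.33],"turn":0}])

```text
time: 25.1
ee_pos: [0.686, -0.171, 0.02]
tool_rot: [-89.5, 1.1, 4.0]
force: [0.1, -0.7, -1.0]
finger_gap: 0.0337
```

>>> play_rows(motion=[{"fingers":0.48,"travel":[0,0,0],"turn":0},{"fingers":0.48,"travel":[0,0,0],"turn":0},{"fingers":0.48,"travel":[0,0,0],"turn":0},{"fingers":0.48,"travel":[0,0,0.4],"turn":0},{"fingers":0.48,"travel":[0,0,0.8],"turn":0}])

```text
time: 25.6
ee_pos: [0.6841, -0.1704, 0.1147]
tool_rot: [-89.4, 1.3, 4.0]
force: [1.4, -1.1, 0.1]
finger_gap: 0.0446
```

>>> play_rows(motion=[{"fingers":0.48,"travel":[-0.1,0.3,0],"turn":-0.022},{"fingers":0.48,"travel":[-0.2,0.6,0],"turn":-0.044},{"fingers":0.48,"travel":[-0.32,0.85,0],"turn":-0.066},{"fingers":0.48,"travel":[-0.32,0.85,0],"turn":-0.088},{"fingers":0.48,"travel":[-0.32,0.85,0],"turn":-0.088}])

```text
time: 26.1
ee_pos: [0.6457, -0.0674, 0.1153]
tool_rot: [-89.4, 1.3, -27.7]
force: [1.0, 0.3, 0.2]
finger_gap: 0.0447
```

>>> play_rows(motion=[{"fingers":0.48,"travel":[-0.1,0.3,0],"turn":-0.022},{"fingers":0.48,"travel":[-0.2,0.6,0],"turn":-0.044},{"fingers":0.48,"travel":[-0.32,0.85,0],"turn":-0.066},{"fingers":0.48,"travel":[-0.32,0.85,0],"turn":-0.088},{"fingers":0.48,"travel":[-0.32,0.85,0],"turn":-0.088}])

```text
time: 26.6
ee_pos: [0.6075, 0.0349, 0.1157]
tool_rot: [-89.3, 1.3, -59.2]
force: [0.1, -0.5, -0.2]
finger_gap: 0.0447
```

>>> play_rows(motion=[{"fingers":0.48,"travel":[-0.1,0.3,0],"turn":-0.022},{"fingers":0.48,"travel":[-0.2,0.6,0],"turn":-0.044},{"fingers":0.48,"travel":[-0.32,0.85,0],"turn":-0.066},{"fingers":0.48,"travel":[-0.32,0.85,0],"turn":-0.088},{"fingers":0.48,"travel":[-0.32,0.85,0],"turn":-0.088}])

```text
time: 27.1
ee_pos: [0.5696, 0.1368, 0.1161]
tool_rot: [-89.3, 1.2, -90.7]
force: [-0.1, -0.1, -1.2]
finger_gap: 0.0448
```

>>> play_rows(motion=[{"fingers":0.48,"travel":[-0.018,0,-0.4],"turn":0},{"fingers":0.48,"travel":[-0.018,0,-0.65],"turn":0},{"fingers":0.48,"travel":[-0.018,0,-0.8],"turn":0},{"fingers":0.48,"travel":[-0.018,0,-0.855],"turn":0},{"fingers":0.48,"travel":[-0.018,0,-0.855],"turn":0}])

```text
time: 27.6
ee_pos: [0.5674, 0.1357, 0.0126]
tool_rot: [-89.4, 1.2, -90.5]
force: [0.6, -0.4, 1.1]
finger_gap: 0.045
```

>>> play_rows(motion=[{"fingers":0.3,"travel":[0,0,0],"turn":0},{"fingers":0.1,"travel":[0,0,0],"turn":0},{"fingers":0.1,"travel":[0,0,0],"turn":0},{"fingers":0.1,"travel":[0,0,0],"turn":0}])

```text
time: 28.0
ee_pos: [0.5688, 0.1356, 0.0142]
tool_rot: [-89.2, 1.2, -90.4]
force: [0.1, -2.1, 4.8]
finger_gap: 0.0332
```

>>> play_rows(motion=[{"fingers":0.1,"travel":[0,0,0.3],"turn":0},{"fingers":0.1,"travel":[0,0,0.6],"turn":0},{"fingers":0.1,"travel":[0,0,0.9],"turn":0},{"fingers":0.1,"travel":[0,-0.3,0.9],"turn":0.02},{"fingers":0.1,"travel":[0,-0.3,0.9],"turn":0.03}])

```text
time: 28.5
ee_pos: [0.5701, 0.0972, 0.1246]
tool_rot: [-89.0, 1.1, -79.4]
force: [-0.3, 0.2, -1.3]
finger_gap: 0.0333
```

>>> play_rows(motion=[{"fingers":0.1,"travel":[-0.04,-0.4,0],"turn":0.02},{"fingers":0.1,"travel":[-0.09,-0.8,0],"turn":0.04},{"fingers":0.1,"travel":[-0.13,-0.93,0],"turn":0.059},{"fingers":0.1,"travel":[-0.13,-0.93,0],"turn":0.059}])

```text
time: 28.9
ee_pos: [0.5541, -0.0166, 0.1247]
tool_rot: [-89.0, 1.1, -58.2]
force: [0.8, 0.9, -1.4]
finger_gap: 0.0333
```

>>> play_rows(motion=[{"fingers":0.1,"travel":[-0.04,-0.4,0],"turn":0.02},{"fingers":0.1,"travel":[-0.09,-0.8,0],"turn":0.04},{"fingers":0.1,"travel":[-0.13,-0.93,0],"turn":0.059},{"fingers":0.1,"travel":[-0.13,-0.93,0],"turn":0.059}])

```text
time: 29.3
ee_pos: [0.5384, -0.1294, 0.1248]
tool_rot: [-89.0, 1.1, -37.0]
force: [0.7, -1.0, -0.3]
finger_gap: 0.0333
```

>>> play_rows(motion=[{"fingers":0.1,"travel":[-0.04,-0.4,0],"turn":0.02},{"fingers":0.1,"travel":[-0.09,-0.8,0],"turn":0.04},{"fingers":0.1,"travel":[-0.13,-0.93,0],"turn":0.059},{"fingers":0.1,"travel":[-0.13,-0.93,0],"turn":0.059}])

```text
time: 29.7
ee_pos: [0.523, -0.2415, 0.1248]
tool_rot: [-89.0, 1.1, -16.0]
force: [-0.4, 0.3, 0.8]
finger_gap: 0.0332
```

>>> play_rows(motion=[{"fingers":0.1,"travel":[-0.06,-0.45,0],"turn":0.001},{"fingers":0.1,"travel":[-0.133,-0.915,0],"turn":0.001},{"fingers":0.1,"travel":[-0.133,-0.915,-0.3],"turn":0.001},{"fingers":0.1,"travel":[-0.133,-0.915,-0.62],"turn":0.001},{"fingers":0.1,"travel":[-0.133,-0.915,-0.62],"turn":0.001}])

```text
time: 30.2
ee_pos: [0.5043, -0.3463, 0.044]
tool_rot: [-88.7, 1.6, -15.9]
force: [-1.0, 0.8, -1.0]
finger_gap: 0.0336
```

>>> play_rows(motion=[{"fingers":0.1,"travel":[0,0,0],"turn":0},{"fingers":0.1,"travel":[0,0,0],"turn":0},{"fingers":0.1,"travel":[0,0,0],"turn":0}])

```text
time: 30.5
ee_pos: [0.506, -0.3462, 0.0462]
tool_rot: [-88.8, 1.5, -15.9]
force: [-0.2, -0.0, 0.0]
finger_gap: 0.0329
```

>>> play_rows(motion=[{"fingers":0.1,"travel":[0.008,-0.042,-0.08],"turn":0},{"fingers":0.1,"travel":[0.008,-0.042,-0.15],"turn":0},{"fingers":0.1,"travel":[0.008,-0.042,-0.225],"turn":0},{"fingers":0.1,"travel":[0.008,-0.042,-0.225],"turn":0},{"fingers":0.1,"travel":[0.008,-0.042,-0.225],"turn":0}])

```text
time: 31.0
ee_pos: [0.5064, -0.3509, 0.0184]
tool_rot: [-88.7, 1.5, -15.9]
force: [0.8, 0.1, -0.3]
finger_gap: 0.0337
```

>>> play_rows(motion=[{"fingers":0.5,"travel":[0,0,0],"turn":0},{"fingers":0.5,"travel":[0,0,0],"turn":0},{"fingers":0.5,"travel":[0,0,0],"turn":0},{"fingers":0.5,"travel":[0,0,0.15],"turn":0},{"fingers":0.5,"travel":[0,0,0.3],"turn":0}])

```text
time: 31.5
ee_pos: [0.5059, -0.3504, 0.0542]
tool_rot: [-88.7, 1.6, -15.9]
force: [0.4, 0.2, -0.1]
finger_gap: 0.0461
```

>>> play_rows(motion=[{"fingers":0.2,"travel":[-0.313,0.087,0.05],"turn":0},{"fingers":0,"travel":[-0.313,0.087,0.05],"turn":0},{"fingers":0,"travel":[-0.313,0.087,0.05],"turn":0},{"fingers":0,"travel":[-0.313,0.087,-0.1],"turn":0},{"fingers":0,"travel":[-0.313,0.087,-0.3],"turn":0}])

```text
time: 32.0
ee_pos: [0.4707, -0.3418, 0.0199]
tool_rot: [-88.8, 1.4, -15.9]
force: [0.3, -0.1, -0.4]
finger_gap: 0.011
```

>>> play_rows(motion=[{"fingers":0,"travel":[0.064,-0.017,0],"turn":0},{"fingers":0,"travel":[0.128,-0.034,0],"turn":0},{"fingers":0,"travel":[0.17,-0.047,0],"turn":0}])

```text
time: 32.3
ee_pos: [0.4935, -0.3486, 0.0217]
tool_rot: [-88.9, 1.2, -15.9]
force: [0.5, -0.9, 0.6]
finger_gap: 0.0003
```

>>> play_rows(motion=[{"fingers":0,"travel":[0.032,-0.009,0],"turn":0},{"fingers":0,"travel":[0.064,-0.017,0],"turn":0},{"fingers":0,"travel":[0.096,-0.026,0],"turn":0}])

```text
time: 32.6
ee_pos: [0.5057, -0.3521, 0.0224]
tool_rot: [-88.9, 1.1, -15.9]
force: [-1.3, 0.3, 5.1]
finger_gap: 0.0006
```

The force is mostly vertical, so the fingertip may be riding on the edge of a thin blank. I'll back off, lower and push again.

>>> play_rows(motion=[{"fingers":0,"travel":[-0.2,0.055,0.05],"turn":0},{"fingers":0,"travel":[-0.32,0.089,0.05],"turn":0},{"fingers":0,"travel":[-0.32,0.089,0.05],"turn":0},{"fingers":0,"travel":[-0.32,0.089,-0.05],"turn":0},{"fingers":0,"travel":[-0.32,0.089,-0.06],"turn":0}])

```text
time: 33.1
ee_pos: [0.4671, -0.3409, 0.0135]
tool_rot: [-88.9, 1.2, -15.9]
force: [-0.4, -0.8, 0.4]
finger_gap: 0.0009
```

Run:
```python
from h import *
print(telemetry.get_obs()['ee_pos'])
b=vision.grab_frame('side')[230:310,280:390,::-1]
a=vision.grab_frame('top')[130:230,300:410,::-1]
f=lambda i,h:cv2.resize(i,(int(i.shape[1]*h/i.shape[0]),h),interpolation=cv2.INTER_CUBIC)
cv2.imwrite('pics/g9.png',np.hstack([f(a,320),f(b,320)]))
```

```text
[ 0.46710885 -0.34091761  0.01353439]
```

View pics/g9.png

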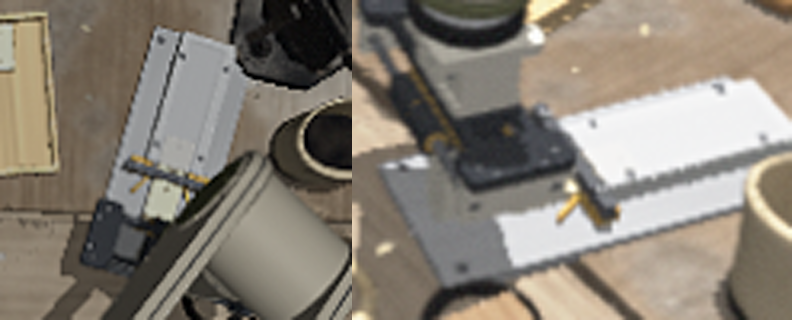

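>>> play_rows(motion=[{"fingers":0,"travel":[0.075,-0.021,0],"turn":0},{"fingers":0,"travel":[0.15,-0.042,0],"turn":0},{"fingers":0,"travel":[0.21,-0.058,0],"turn":0}])

```text
time: 33.5
ee_pos: [0.4939, -0.3484, 0.0144]
tool_rot: [-88.9, 1.2, -15.9]
force: [0.4, 0.4, 0.1]
finger_gap: 0.0004
```

>>> play_rows(motion=[{"fingers":0,"travel":[0.032,-0.009,0],"turn":0},{"fingers":0,"travel":[0.064,-0.018,0],"turn":0},{"fingers":0,"travel":[0.064,-0.018,0],"turn":0}])

```text
time: 33.8
ee_pos: [0.5022, -0.3508, 0.0145]
tool_rot: [-88.9, 1.1, -15.8]
force: [-0.4, 1.0, 0.5]
finger_gap: 0.0007
```

>>> play_rows(motion=[{"fingers":0,"travel":[0.032,-0.009,0],"turn":0},{"fingers":0,"travel":[0.064,-0.018,0],"turn":0}])

```text
time: 34.0
ee_pos: [0.5099, -0.3529, 0.0144]
tool_rot: [-88.9, 1.2, -15.9]
force: [0.5, 0.6, -0.3]
finger_gap: -0.0001
```

>>> play_rows(motion=[{"fingers":0,"travel":[0.06,-0.016,0],"turn":0},{"fingers":0,"travel":[0.12,-0.033,0],"turn":0},{"fingers":0,"travel":[0.15,-0.041,0],"turn":0}])

```text
time: 34.3
ee_pos: [0.5289, -0.3581, 0.0146]
tool_rot: [-88.9, 1.1, -15.8]
force: [-0.1, -0.1, 0.4]
finger_gap: 0.0005
```

>>> play_rows(motion=[{"fingers":0,"travel":[0.05,-0.014,0],"turn":0},{"fingers":0,"travel":[0.1,-0.028,0],"turn":0},{"fingers":0,"travel":[0.13,-0.036,0],"turn":0},{"fingers":0,"travel":[0.13,-0.036,0],"turn":0}])

```text
time: 34.7
ee_pos: [0.5448, -0.3625, 0.0145]
tool_rot: [-88.9, 1.1, -15.8]
force: [-0.1, -0.1, 0.1]
finger_gap: 0.0005
```

>>> play_rows(motion=[{"fingers":0,"travel":[-0.16,0.046,0],"turn":0},{"fingers":0,"travel":[-0.16,0.046,0.4],"turn":0},{"fingers":0,"travel":[-0.16,0.046,0.8],"turn":0},{"fingers":0,"travel":[-0.16,0.4,0.9],"turn":0},{"fingers":0,"travel":[-0.16,0.8,0.9],"turn":0}])

```text
time: 35.2
ee_pos: [0.5276, -0.2684, 0.127]
tool_rot: [-89.0, 0.7, -16.0]
force: [0.7, 1.8, -0.5]
finger_gap: 0.0004
```

>>> play_rows(motion=[{"fingers":0.55,"travel":[0.08,0.4,0],"turn":0.02},{"fingers":0.55,"travel":[0.16,0.8,0],"turn":0.042},{"fingers":0.55,"travel":[0.25,1,0],"turn":0.042},{"fingers":0.55,"travel":[0.25,1,0],"turn":0.042}])

```text
time: 35.6
ee_pos: [0.5585, -0.1448, 0.1273]
tool_rot: [-89.0, 0.6, -0.7]
force: [0.1, -0.2, -0.2]
finger_gap: 0.0281
```

>>> play_rows(motion=[{"fingers":0.55,"travel":[0,0.4,0],"turn":0},{"fingers":0.55,"travel":[0,0.8,0],"turn":0},{"fingers":0.55,"travel":[0,1,0],"turn":0},{"fingers":0.55,"travel":[0,1,0],"turn":0}])

```text
time: 36.0
ee_pos: [0.5583, -0.0226, 0.1273]
tool_rot: [-88.9, 0.6, -0.5]
force: [-0.3, 0.2, 0.2]
finger_gap: 0.0508
```

Run:
```python
from h import *
a=vision.grab_frame('top')[110:235,180:400,::-1]
cv2.imwrite('pics/g10.png',cv2.resize(a,None,fx=3.6,fy=3.6,interpolation=cv2.INTER_CUBIC))
```

```text
(no output)
```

View pics/g10.png

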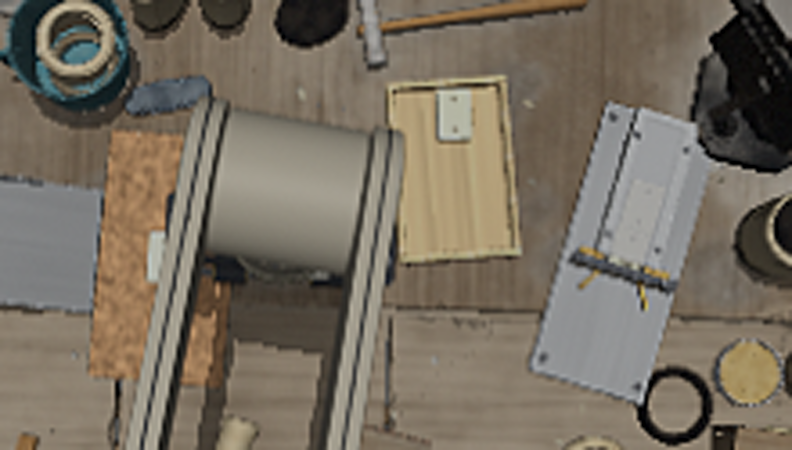

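Two blanks are now in the lane and blank 1 is in the tray at (455,115). Blank 3 hasn't moved.

>>> play_rows(motion=[{"fingers":0.5,"travel":[-0.02,0.4,0],"turn":0},{"fingers":0.5,"travel":[-0.02,0.8,-0.2],"turn":0},{"fingers":0.5,"travel":[-0.02,0.94,-0.5],"turn":0},{"fingers":0.5,"travel":[-0.02,0.94,-0.5],"turn":0}])

```text
time: 36.45
ee_pos: [0.5523, 0.0889, 0.0621]
tool_rot: [-89.0, 1.1, -0.5]
force: [-1.3, 0.3, -1.3]
finger_gap: 0.0465
```

>>> play_rows(motion=[{"fingers":0.5,"travel":[0.02,0.01,-0.2],"turn":0},{"fingers":0.5,"travel":[0.02,0.01,-0.35],"turn":0},{"fingers":0.5,"travel":[0.02,0.01,-0.42],"turn":0},{"fingers":0.5,"travel":[0.02,0.01,-0.42],"turn":0}])

```text
time: 36.85
ee_pos: [0.5544, 0.0883, 0.0111]
tool_rot: [-89.1, 1.2, -0.6]
force: [0.5, 0.0, 0.1]
finger_gap: 0.0466
```

>>> play_rows(motion=[{"fingers":0.3,"travel":[0,0,0],"turn":0},{"fingers":0.1,"travel":[0,0,0],"turn":0},{"fingers":0.1,"travel":[0,0,0],"turn":0},{"fingers":0.1,"travel":[0,0,0],"turn":0}])

```text
time: 37.25
ee_pos: [0.5557, 0.088, 0.0127]
tool_rot: [-89.1, 1.0, -0.6]
force: [-0.0, -2.7, 6.1]
finger_gap: 0.0335
```

>>> play_rows(motion=[{"fingers":0.1,"travel":[0,0,0.3],"turn":0},{"fingers":0.1,"travel":[0,0,0.6],"turn":0},{"fingers":0.1,"travel":[0,0,0.9],"turn":0},{"fingers":0.1,"travel":[0,-0.3,0.9],"turn":0},{"fingers":0.1,"travel":[0,-0.3,0.9],"turn":0}])

```text
time: 37.75
ee_pos: [0.557, 0.0495, 0.1228]
tool_rot: [-89.2, 0.8, -0.6]
force: [-0.3, 1.2, -0.3]
finger_gap: 0.033
```

>>> play_rows(motion=[{"fingers":0.1,"travel":[-0.04,-0.4,0],"turn":-0.02},{"fingers":0.1,"travel":[-0.104,-0.8,0],"turn":-0.0415},{"fingers":0.1,"travel":[-0.104,-0.835,0],"turn":-0.0415},{"fingers":0.1,"travel":[-0.104,-0.835,0],"turn":-0.0415}])

```text
time: 38.15
ee_pos: [0.544, -0.0514, 0.1223]
tool_rot: [-89.1, 0.9, -15.7]
force: [0.3, 0.0, -0.8]
finger_gap: 0.0338
```

>>> play_rows(motion=[{"fingers":0.1,"travel":[-0.04,-0.4,0],"turn":0},{"fingers":0.1,"travel":[-0.104,-0.8,0],"turn":0},{"fingers":0.1,"travel":[-0.104,-0.835,0],"turn":0},{"fingers":0.1,"travel":[-0.104,-0.835,0],"turn":0}])

```text
time: 38.55
ee_pos: [0.5317, -0.151, 0.122]
tool_rot: [-89.1, 0.9, -15.7]
force: [-0.2, 1.0, -0.7]
finger_gap: 0.0332
```

>>> play_rows(motion=[{"fingers":0.1,"travel":[-0.04,-0.4,0],"turn":0},{"fingers":0.1,"travel":[-0.104,-0.8,0],"turn":0},{"fingers":0.1,"travel":[-0.104,-0.835,0],"turn":0},{"fingers":0.1,"travel":[-0.104,-0.835,0],"turn":0}])

```text
time: 38.95
ee_pos: [0.5196, -0.25, 0.1216]
tool_rot: [-89.0, 1.0, -15.7]
force: [-0.3, 1.4, -0.1]
finger_gap: 0.0333
```

>>> play_rows(motion=[{"fingers":0.1,"travel":[-0.05,-0.45,0],"turn":0.001},{"fingers":0.1,"travel":[-0.105,-0.845,0],"turn":0.001},{"fingers":0.1,"travel":[-0.105,-0.845,-0.3],"turn":0.001},{"fingers":0.1,"travel":[-0.105,-0.845,-0.6],"turn":0.001},{"fingers":0.1,"travel":[-0.105,-0.845,-0.6],"turn":0.001}])

```text
time: 39.45
ee_pos: [0.5045, -0.3459, 0.0434]
tool_rot: [-88.7, 1.5, -15.2]
force: [-1.3, 0.4, -0.4]
finger_gap: 0.0336
```

>>> play_rows(motion=[{"fingers":0.1,"travel":[0,0,0],"turn":0},{"fingers":0.1,"travel":[0,0,0],"turn":0},{"fingers":0.1,"travel":[0,0,0],"turn":0}])

```text
time: 39.75
ee_pos: [0.506, -0.3458, 0.0455]
tool_rot: [-88.8, 1.4, -15.1]
force: [-0.4, -0.1, -0.3]
finger_gap: 0.033
```

>>> play_rows(motion=[{"fingers":0.1,"travel":[0.008,-0.045,-0.08],"turn":-0.001},{"fingers":0.1,"travel":[0.008,-0.045,-0.15],"turn":-0.001},{"fingers":0.1,"travel":[0.008,-0.045,-0.23],"turn":-0.001},{"fingers":0.1,"travel":[0.008,-0.045,-0.23],"turn":-0.001},{"fingers":0.1,"travel":[0.008,-0.045,-0.23],"turn":-0.001}])

```text
time: 40.25
ee_pos: [0.5064, -0.3509, 0.0171]
tool_rot: [-88.7, 1.4, -15.5]
force: [0.5, 0.1, -0.4]
finger_gap: 0.0334
```

>>> play_rows(motion=[{"fingers":0.5,"travel":[0,0,0],"turn":0},{"fingers":0.5,"travel":[0,0,0],"turn":0},{"fingers":0.5,"travel":[0,0,0],"turn":0},{"fingers":0.5,"travel":[0,0,0.15],"turn":0},{"fingers":0.5,"travel":[0,0,0.3],"turn":0}])

```text
time: 40.75
ee_pos: [0.5059, -0.3504, 0.0529]
tool_rot: [-88.7, 1.5, -15.5]
force: [0.1, 0.4, -0.4]
finger_gap: 0.0465
```

>>> play_rows(motion=[{"fingers":0.2,"travel":[-0.3,0.083,0.05],"turn":0},{"fingers":0,"travel":[-0.3,0.083,0.05],"turn":0},{"fingers":0,"travel":[-0.3,0.083,0.05],"turn":0},{"fingers":0,"travel":[-0.3,0.083,-0.1],"turn":0},{"fingers":0,"travel":[-0.3,0.083,-0.32],"turn":0}])

```text
time: 41.25
ee_pos: [0.4725, -0.3424, 0.0165]
tool_rot: [-88.8, 1.2, -15.5]
force: [0.2, -0.9, 0.3]
finger_gap: 0.0114
```

>>> play_rows(motion=[{"fingers":0,"travel":[0,0,0],"turn":0},{"fingers":0,"travel":[0,0,0],"turn":0}])

```text
time: 41.45
ee_pos: [0.4733, -0.3427, 0.0166]
tool_rot: [-88.8, 1.2, -15.5]
force: [0.1, -1.0, 0.1]
finger_gap: 0.0004
```

>>> play_rows(motion=[{"fingers":0,"travel":[0.064,-0.018,-0.01],"turn":0},{"fingers":0,"travel":[0.128,-0.036,-0.01],"turn":0},{"fingers":0,"travel":[0.17,-0.047,-0.01],"turn":0},{"fingers":0,"travel":[0.18,-0.05,-0.01],"turn":0}])

```text
time: 41.85
ee_pos: [0.4959, -0.349, 0.0157]
tool_rot: [-88.9, 1.1, -15.5]
force: [-0.4, -0.3, -0.3]
finger_gap: 0.0006
```

>>> play_rows(motion=[{"fingers":0,"travel":[0.032,-0.009,0],"turn":0},{"fingers":0,"travel":[0.05,-0.014,0],"turn":0},{"fingers":0,"travel":[0.05,-0.014,0],"turn":0}])

```text
time: 42.15
ee_pos: [0.5022, -0.3507, 0.0157]
tool_rot: [-88.9, 1.1, -15.5]
force: [0.3, 0.7, -0.2]
finger_gap: 0.0008
```

>>> play_rows(motion=[{"fingers":0,"travel":[0.032,-0.009,0],"turn":0},{"fingers":0,"travel":[0.05,-0.014,0],"turn":0},{"fingers":0,"travel":[0.05,-0.014,0],"turn":0}])

```text
time: 42.45
ee_pos: [0.5085, -0.3525, 0.0158]
tool_rot: [-88.9, 1.1, -15.4]
force: [0.8, -0.3, 0.6]
finger_gap: 0.0005
```

Run:
```python
from h import *
b=vision.grab_frame('side')[230:310,280:390,::-1]
a=vision.grab_frame('top')[130:230,300:410,::-1]
f=lambda i,h:cv2.resize(i,(int(i.shape[1]*h/i.shape[0]),h),interpolation=cv2.INTER_CUBIC)
cv2.imwrite('pics/g11.png',np.hstack([f(a,320),f(b,320)]))
```

```text
(no output)
```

View pics/g11.png

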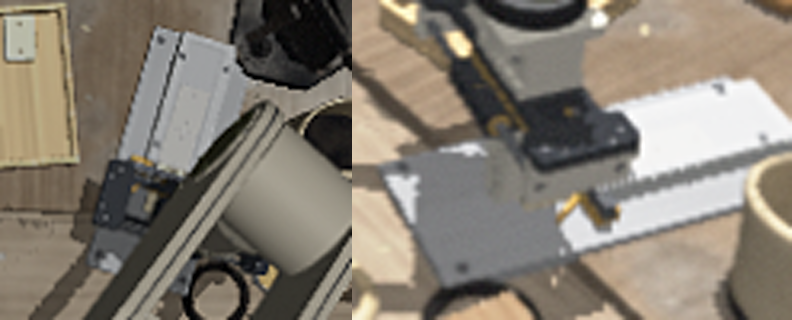

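No catch at the bar, so blank 3 is thin. The tray has been knocked a few centimetres towards the gauge, with blank 1 still inside it. Finishing the push.

>>> play_rows(motion=[{"fingers":0,"travel":[0.06,-0.016,0],"turn":0},{"fingers":0,"travel":[0.12,-0.033,0],"turn":0},{"fingers":0,"travel":[0.15,-0.041,0],"turn":0}])

```text
time: 42.85
ee_pos: [0.5272, -0.3577, 0.0159]
tool_rot: [-88.9, 1.1, -15.4]
force: [-0.3, 0.4, 0.5]
finger_gap: 0.0005
```

>>> play_rows(motion=[{"fingers":0,"travel":[0.05,-0.014,0],"turn":0},{"fingers":0,"travel":[0.1,-0.028,0],"turn":0},{"fingers":0,"travel":[0.14,-0.039,0],"turn":0},{"fingers":0,"travel":[0.14,-0.039,0],"turn":0}])

```text
time: 43.25
ee_pos: [0.5446, -0.3624, 0.0158]
tool_rot: [-88.9, 1.1, -15.4]
force: [0.4, -0.4, 0.1]
finger_gap: 0.0005
```

>>> play_rows(motion=[{"fingers":0,"travel":[-0.16,0.046,0],"turn":0},{"fingers":0,"travel":[-0.16,0.046,0.4],"turn":0},{"fingers":0,"travel":[-0.16,0.046,0.8],"turn":0},{"fingers":0,"travel":[-0.3,0.4,1],"turn":0},{"fingers":0,"travel":[-0.6,0.8,1],"turn":0}])

```text
time: 43.75
ee_pos: [0.4826, -0.2772, 0.1414]
tool_rot: [-89.1, 0.5, -15.5]
force: [-0.5, 0.0, 1.1]
finger_gap: 0.0004
```

>>> play_rows(motion=[{"fingers":0,"travel":[-0.2,0.4,0.3],"turn":0},{"fingers":0,"travel":[-0.4,0.8,0.6],"turn":0},{"fingers":0,"travel":[-0.6,1,0.6],"turn":0},{"fingers":0,"travel":[-0.6,1,0.6],"turn":0}])

```text
time: 44.15
ee_pos: [0.4097, -0.1549, 0.216]
tool_rot: [-89.1, 0.3, -15.4]
force: [0.9, -0.6, 0.3]
finger_gap: 0.0003
```

Run:
```python
from h import *
a=vision.grab_frame('top')[90:260,90:440,::-1]
cv2.imwrite('pics/end.png',cv2.resize(a,None,fx=2.28,fy=2.28,interpolation=cv2.INTER_CUBIC))
```

View pics/end.png

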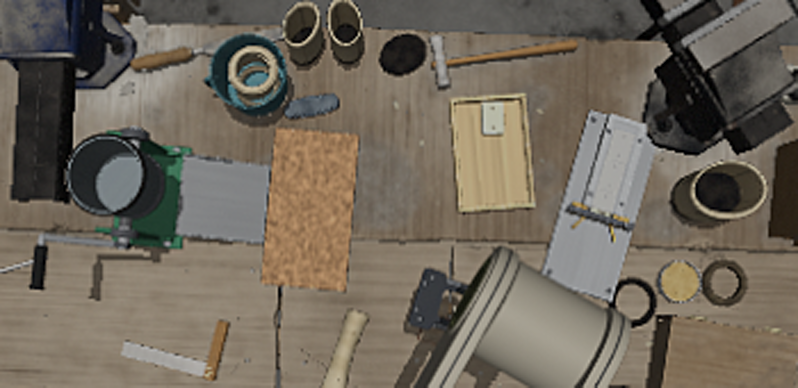

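The final view shows the drum upright and empty, the mat clear, three blanks in the lane under the cover, and one lying flat in the tray at (493,118). The other things look unmoved. Handing in.

```bash
python3 -c "
from h import *
print(ticket.job_done())"
```

```text
the job is handed in; nothing more can be done
None
```

The job is done and handed in at about 44 s of the 210 s allowed; no verdict was reported.

- **Drum:** I swung it to its stop, four blanks slid out, and I pushed it back against its upright stop. The last picture shows it upright and empty.
- **Gauge:** Three blanks cleared the bar with almost no force and lie in a row in the covered lane. By the pusher's end position, the last one is about four-fifths of its length past the bar. The fourth caught on the bar where expected, at about 39 N, and lies flat in the rework tray.
- **Not as planned:** On the third blank tested, the fingertip rode up onto its edge, so I backed off, lowered it and pushed again without trouble. The tray was knocked a few centimetres towards the gauge while the arm was not near it. I left it there, with its blank still inside.
- **Other objects:** By eye they are unmoved in the last top view, which does not show all of the front of the bench; I did not measure them again.

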